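# Put the boot-fitting bench in order

## Robot

A 6-joint arm with a two-finger parallel gripper is mounted at the origin on the work surface. World frame = base frame: x ahead of the robot, y to its left, z up, the work surface at z = 0. Lengths are in m, angles in degrees, forces in N, time in s.
With the tool pointing down it reaches from about 0.25 to 0.725 m from the base axis. Payload 9.7 kg.
Tool frame: the origin (TCP) lies midway between the tips of the shut fingers; the grasp point (between the pads) lies 19 mm behind it; x points along the fingers, y is the direction in which the jaws open and shut, and the axes are right-handed (so a half turn about x gives the same grasp; the last joint's range is limited). The gripper opens to 85 mm and grips with 20 to 120 N. Pads are 22 mm wide; open, the fingers measure 114 mm over their backs; the gripper's body (76 mm by 85 mm) begins 54 mm behind the grasp point. The pads swing forward as they close: fully open they stand 13 mm farther back than shut.
Start: joints at [-65.317, 4.979, 10.078, 95.1, 0, 90], TCP at [0.23, -0.5, 0.231] pointing down, gripper open.
Joint ranges: [-179.16, 179.16], [-48.56, 103.87], [-65.8, 70.77], [-126.05, 130.52], [-82.76, 87.17], [-180, 180]. Speed limits (degrees/s): [127.2, 127.2, 147.25, 180, 180, 180].

## Interface

Orientations are given as [roll, pitch, yaw] about the fixed x, y, z axes, in that order (R = Rz(yaw) Ry(pitch) Rx(roll)).
In Python, from workcell import bot, cams gives the robot as it stands.
- The arm moves only by the tool apply_moves, never from a script. Its argument "commands" is a list of rows, each a list of 5 numbers: the shift along the tool's x, y, z in m, then the turn about the tool's x in rad, then the opening, from -1 (shut) to 1 (fully open). In form: [[tx, ty, tz, roll, hand], ...]. A call has 1 to 12 rows; each row is the pose to reach, as a shift and turn from the pose measured when the call began, along the tool's axes at that moment; what a row does not reach only later rows make up. A row lasts 1/10 s, in which the tool goes at most 50 mm and 8.59 degrees, less where a joint would pass 70% of its speed; a pose out of reach is approached as far as the arm can. A call with a gripper value outside its range is refused whole. The fingers move at their own pace and stop on an object; "newtons" is the grip in N (left out, the last holds). Time passes only in rows, so rows that repeat a pose let the fingers close. It gives the time, the measured TCP pose, the force and the opening at its end, in the units of the state.
- bot.get_obs(): the state, without advancing time (a new reading comes with each control period).
- cams.camera(name): name is "side" or "top"; returns a dict with "frame" (400x640x3 uint8, blue, green, red), "depth" (400x640 float32, m along the optical axis (not along the pixel's ray), 0 where there is no reading), "camera_matrix" (3x3 intrinsics, pixels), "D" ([k1, k2, p1, p2, k3] as OpenCV has them; the pictures are not rectified), "R" (3x3) and "t" (3): a world point X has camera coordinates R X + t. Camera axes: x right, y down, z forward; pixel columns grow to the right and rows downward; lengths in m; the calibration is good to about 2 mm. A picture is of the moment at which its call begins.
- bot.job_done(): hands the job in, once; it reports no verdict.
Trained networks look in the newest picture that a camera, given by its name, has taken for a name from the list of things; names that differ only in an ending like _2 or _b are one class to them, and where a whole thing is asked for, a point or a joint stands for the part that bears it (a point fixed in the world has none). Each returns a list of dicts, best first, with "confidence" (0 to 1); they miss things now and then, are a little off and sometimes report something else, mostly with a low value. They report only what shows in the picture. A call takes as long as a camera call. They do not tell look-alikes from the thing itself.
- cams.spot_in(name, camera): "rect" ([left, top, right, bottom] in pixels, round what is visible of it).
The state is a dict: "time": time; "q": joint angles; "qd": joint speeds; "joint_efforts": joint torques, N m; "ee_pos": TCP position; "tcp_rot": TCP orientation; "wrist_force": force on the tool from outside, world axes, zero at the start; "torque": the same for the moment, N m; "opening": finger opening in m.
Only numpy, scipy, OpenCV 4.12 (cv2) and the standard library are available. Lean on these libraries where they do the work, as an engineer would, in place of code of your own. Each camera call takes 0.05 s, during which the arm holds its last target. There are 200 camera calls.

## Task

The fitting is done, so put the bench back in order: lay the screwdriver and the wrench each on its own painted silhouette, pointing the same way as the silhouette, drop the roll of tape over the post of its spindle so that it lies flat on the foot, and stand the tin of cement upright in the drip dish, clear of the rim. Leave the two little open tubs of rivets and T-nuts standing where they are.

Things in the scene. Friction and masses are not known exactly. Their poses are not given: they have to be found in the camera images.
- driver: Stubby flat-blade screwdriver lying on the bench: eight-sided red handle 70 long and 26 across the flats (its side faces stand upright), black collar, steel blade; 136 overall (all sizes in mm). Origin on its axis at the middle of the handle, 13 above what it lies on; +x runs to the blade tip (95 ahead of the origin), the butt is 41 behind. Take it across the handle at the origin. About 70 g.
- wrench: Small adjustable wrench lying flat: blue handle 15 wide and 9 thick, steel jaws 36 wide and 12 thick; 121 overall. Origin on the underside, in the middle of the handle's width; +x runs to the jaws. The straight handle reaches from 62 behind the origin to 24 ahead of it, the jaw tips 66 ahead. Take it across the handle at the origin. About 110 g.
- tape: Roll of green cloth tape on a brown cardboard core, lying flat: 62 outside diameter, 32 bore, 25 tall. Origin at the centre of its underside, z up. About 80 g. Can be taken across its outside.
- tin: Upright aluminium tin of contact cement with an orange band and a black screw cap: 58 diameter, straight sides up to 75, shoulder at 82, cap (38 diameter) up to 98. Origin at the centre of its underside, z up. About 220 g.
- driver_mat: Black rubber shadow mat 170 x 76, 3 thick, fixed to the bench, with the yellow silhouette of the screwdriver and a steel eyelet beyond the blade end. Origin at the middle of its underside; +x points along the silhouette from handle to blade. The screwdriver lies on its silhouette when its origin is over the point 38 behind the mat's origin (x = -38, y = 0) and its +x runs along the mat's +x.
- wrench_mat: Black rubber shadow mat 170 x 76, 3 thick, fixed to the bench, with the yellow silhouette of the wrench and a steel eyelet beyond the jaw end. Origin at the middle of its underside; +x points along the silhouette from handle to jaws. The wrench lies on its silhouette when its origin is over the point 22 behind the mat's origin (x = -22, y = 0) and its +x runs along the mat's +x.
- spindle: Tape spindle fixed to the bench: grey round foot 92 in diameter and 10 thick, with an upright steel post 18 in diameter, narrowing at the top, which ends 46 above the bench. Origin at the centre of the foot's underside, on the post's axis.
- dish: Round steel drip dish fixed to the bench: about 96 outside, flat floor about 86 across and 3 thick, rim 9 high. Origin at the centre of its underside.
- tub_rivets: Small open white tub full of brass rivets, 42 across and 22 tall (26 with its fill), standing loose on the bench. Origin at the centre of its underside. To be left alone.
- tub_tnuts: Small open grey tub full of dark steel T-nuts, 42 across and 22 tall (26 with its fill), standing loose on the bench. Origin at the centre of its underside. To be left alone.
Mind the look-alikes: they are no part of the job. Of the things that look like the driver, the larger one is meant.

How it is judged (in metres and radians):
At the end, for the whole second after the job is handed in: Screwdriver and wrench lie on their own silhouettes, same way round (within 14 mm along, 12 mm across, 15 degrees); the tape is round the post, flat on the spindle's foot; the tin stands upright on the dish's floor; all at rest (x of driver in the frame of driver_mat between -0.052 and -0.024 m and y of driver in the frame of driver_mat between -0.012 and 0.012 m and z of driver in the frame of driver_mat between 0.01 and 0.022 m and angle between the x axis of driver and the x axis of driver_mat, either way round below 0.26 rad and x of driver_mat in the frame of driver above 0 m and x of wrench in the frame of wrench_mat between -0.036 and -0.008 m and y of wrench in the frame of wrench_mat between -0.012 and 0.012 m and z of wrench in the frame of wrench_mat between -0.003 and 0.009 m and angle between the x axis of wrench and the x axis of wrench_mat, either way round below 0.26 rad and x of wrench_mat in the frame of wrench above 0 m and angle between wrench's own z axis and vertical below 0.15 rad and horizontal distance between tape and spindle below 0.012 m and z of tape in the frame of spindle below 0.014 m and angle between tape's own z axis and vertical below 0.12 rad and horizontal distance between tin and dish below 0.018 m and z of tin in the frame of dish below 0.007 m and angle between tin's own z axis and vertical below 0.08 rad and linear speed of each of driver, wrench, tape, tin below 0.02 m/s); the robot touches nothing.
It fails at once if a tub of rivets or T-nuts is pushed more than 20 mm or tipped (distance of any of tub_rivets, tub_tnuts from where it was at the start of the episode above 0.02 m or angle between any of tub_rivets, tub_tnuts's own z axis and vertical above 0.3 rad).
It also fails if it takes over 112 s, if anything falls off the work surface, if the arm or the gripper's body presses on something with over 40 N, if the wrist force passes 120 N, or if a joint passes its speed limit or range.

## Working session

There is one attempt and no reset: what is moved stays moved. The work goes in short steps, Python scripts to look and compute and a tool call to move; the robot and the scene stay as the last step left them, time stands still between calls to the robot, and variables do not carry over. Pictures are saved under pics/ and viewed, about 12 in all and at most 16, crops included, and the job is handed in when it is done.

Besides the shell and the picture viewer there is one more tool, called after ">>>" as name(argument=value, ...) on one line, values as JSON. apply_moves: Moves the arm, as the interface text tells. Its arguments: {"type":"object","properties":{"commands":{"type":"array"},"newtons":{"type":"number"}},"required":["commands"]}

```bash
mkdir -p pics; cat > h.py <<'E'
import numpy as np, cv2
from workcell import bot, cams
def shot(n):
    c=cams.camera(n); return c
def world(c,u,v,z):
    """pixel -> world on plane z"""
    p=cv2.undistortPoints(np.array([[[u,v]]],float),c["camera_matrix"],np.array(c["D"],float))[0,0]
    R=np.array(c["R"]);t=np.array(c["t"]).ravel()
    d=R.T@np.array([p[0],p[1],1]);o=-R.T@t
    return o+d*(z-o[2])/d[2]
def cloud(c):
    d=c["depth"];h,w=d.shape
    uu,vv=np.meshgrid(np.arange(w),np.arange(h))
    p=cv2.undistortPoints(np.stack([uu,vv],-1).reshape(-1,1,2).astype(float),c["camera_matrix"],np.array(c["D"],float)).reshape(h,w,2)
    X=np.dstack([p[...,0]*d,p[...,1]*d,d])
    W=(X-np.array(c["t"]).ravel())@np.array(c["R"])
    W[d==0]=np.nan
    return W
def pix(c,X):
    R=np.array(c["R"]);t=np.array(c["t"],float)
    return cv2.projectPoints(np.array(X,float).reshape(-1,1,3),cv2.Rodrigues(R)[0],t,c["camera_matrix"],np.array(c["D"],float))[0].reshape(-1,2)
E
python3 - <<'E'
from h import *
print(bot.get_obs())
for n in("top","side"):
    c=shot(n);cv2.imwrite(f"pics/{n}0.png",c["frame"]);np.save(f"{n}0.npy",c,allow_pickle=True)
    print(n,-np.array(c["R"]).T@np.array(c["t"]).ravel())
    for k in "driver wrench tape tin driver_mat wrench_mat spindle dish tub_rivets tub_tnuts".split():
        print(k,[(np.round(r["rect"]).astype(int).tolist(),round(r["confidence"],2)) for r in cams.spot_in(k,n)])
E
```

```text
{'time': 0.0, 'q': array([-6.53194511e+01,  5.01054386e+00,  1.00342954e+01,  9.50973532e+01,
        1.23989583e-03,  9.00016823e+01]), 'qd': array([ 0.09760495,  0.04802215,  0.01272804, -0.02772438, -0.10451035,
        0.00310566]), 'joint_efforts': array([-4.02603895e-03, -5.20380700e+01,  4.64813805e+01,  1.58782478e-02,
       -8.11869518e-05,  1.99789940e-05]), 'ee_pos': array([ 0.22957326, -0.49955997,  0.23058696]), 'tcp_rot': array([-90.9634328 ,  89.92638793, 113.71543298]), 'wrist_force': array([ 0.49302582, -0.65469559,  0.22676729]), 'torque': array([-0.0303014 , -0.06644157,  0.0016266 ]), 'opening': 0.08542219219440157}
top [0.40369767 0.02232407 1.14458948]
driver [([250, 246, 276, 284], 0.65), ([347, 201, 366, 253], 0.56)]
wrench [([204, 223, 230, 276], 0.8)]
tape [([415, 235, 445, 264], 0.88), ([402, 181, 419, 196], 0.48)]
tin [([264, 194, 286, 220], 0.82)]
driver_mat [([134, 165, 202, 208], 0.83)]
wrench_mat [([339, 123, 406, 155], 0.87)]
spindle [([453, 156, 490, 194], 0.71)]
dish [([247, 106, 278, 142], 0.98)]
tub_rivets [([245, 106, 279, 143], 0.75), ([223, 183, 239, 199], 0.51)]
tub_tnuts [([403, 179, 417, 196], 0.77)]
side [0.39573226 0.96768953 0.89049211]
driver [([325, 187, 372, 199], 0.73), ([367, 250, 401, 265], 0.7)]
wrench [([342, 285, 398, 314], 0.97)]
tape [([357, 149, 377, 166], 0.84), ([256, 166, 288, 206], 0.56)]
tin [([316, 215, 337, 257], 0.91)]
driver_mat [([266, 310, 318, 386], 0.66)]
wrench_mat [([256, 168, 290, 207], 0.82)]
spindle [([300, 127, 321, 146], 0.95), ([270, 310, 318, 387], 0.42)]
dish [([219, 240, 256, 270], 0.7)]
tub_rivets [([301, 269, 318, 291], 0.61)]
tub_tnuts [([312, 159, 324, 174], 0.44)]
```

View pics/top0.png

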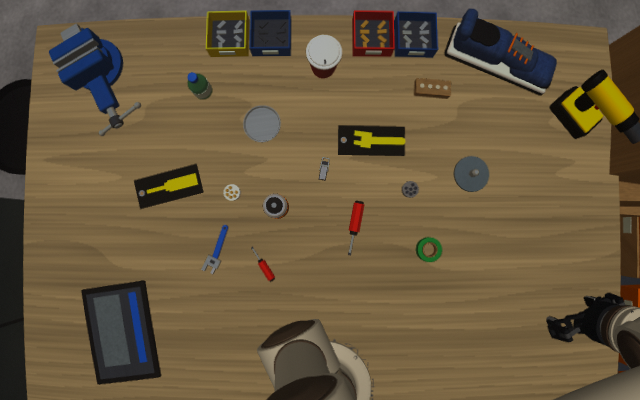

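View pics/side0.png

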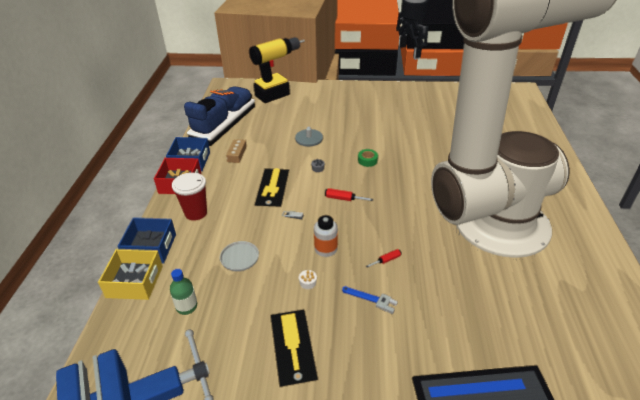

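The large driver is at top px (356,225), with the small look-alike at (262,264). The wrench is at (216,248), the tape at (429,249) and the tin at (275,206). The mats are at (168,187) and (372,140), the spindle at (471,174) and the dish at (262,124). I'll measure these next and crop in to check the driver.

```bash
cat > m.py <<'E'
from h import *
def blob(c,rect,z,f,pad=4):
    l,t,r,b=[int(v) for v in rect];l-=pad;t-=pad;r+=pad;b+=pad
    h=cv2.cvtColor(c["frame"],cv2.COLOR_BGR2HSV)[t:b,l:r].astype(int)
    m=f(h[...,0],h[...,1],h[...,2]).astype(np.uint8)
    n,lab,st,_=cv2.connectedComponentsWithStats(m)
    if n<2: return None
    k=1+st[1:,4].argmax()
    v,u=np.nonzero(lab==k)
    return np.array([world(c,a+l,b_+t,z)[:2] for a,b_ in zip(u,v)])
def axis(P):
    m=P.mean(0);w,V=np.linalg.eigh(np.cov(P.T));d=V[:,1]
    s=(P-m)@d;e=(P-m)@V[:,0]
    return m+d*(s.max()+s.min())/2, m, np.degrees(np.arctan2(d[1],d[0])), np.ptp(s),np.ptp(e)
red=lambda h,s,v:((h<8)|(h>172))&(s>140)&(v>60)
blue=lambda h,s,v:(h>100)&(h<128)&(s>120)
yel=lambda h,s,v:(h>22)&(h<35)&(s>170)&(v>120)
green=lambda h,s,v:(h>45)&(h<80)&(s>90)
dark=lambda h,s,v:(v<60)
black_or_yel=lambda h,s,v:(v<60)|yel(h,s,v)
gray=lambda h,s,v:(s<65)
E
python3 - <<'E'
from m import *
T=np.load("top0.npy",allow_pickle=True).item();S=np.load("side0.npy",allow_pickle=True).item()
def pr(n,P):
    if P is None: print(n,None);return
    a=axis(P);print(n,"mid",np.round(a[0],4),"mean",np.round(a[1],4),"ang",round(a[2],1),"len",np.round(a[3:],3))
J=[("driver handle",red,.02,(347,201,366,253),(325,187,372,199)),
("wrench handle",blue,.009,(204,223,230,276),(342,285,398,314)),
("tape",green,.02,(415,235,445,264),(357,149,377,166)),
("dmat yel",yel,.003,(134,165,202,208),(270,310,318,386)),
("dmat all",black_or_yel,.003,(134,165,202,208),(270,310,318,386)),
("wmat yel",yel,.003,(339,123,406,155),(256,168,290,207)),
("wmat all",black_or_yel,.003,(339,123,406,155),(256,168,290,207)),
("spindle",gray,.010,(453,156,490,194),(293,127,325,146)),
("dish",gray,.006,(247,106,278,142),(219,240,260,270))]
for n,f,z,a,b in J:
    pr(n+" T",blob(T,a,z,f));pr(n+" S",blob(S,b,z,f))
def box(n,c,cen,r,zl,zh):
    W=cloud(c);d=np.hypot(W[...,0]-cen[0],W[...,1]-cen[1])
    P=W[(d<r)&(W[...,2]>zl)&(W[...,2]<zh)]
    print(n,len(P),"cen",np.round((np.percentile(P,3,axis=0)+np.percentile(P,97,axis=0))/2,4),"ext",np.round(np.ptp(P,axis=0),3),"med",np.round(np.median(P,0),4))
for nm,c in(("T",T),("S",S)):
    W=cloud(c); 
    px={"tin":(275,206),"tape":(429,240),"spindle":(471,174),"rivets":(231,192),"tnuts":(409,189)}
    for k,(u,v) in px.items():
        p=world(T,u,v,{"tin":.098,"tape":.025}.get(k,.02))
        box(k+nm,c,p,.06 if k!="tape" else .06,{"tin":.055,"tape":.012,"spindle":.02}.get(k,.015),.12)
o=[]
for (l,t,r,b) in((335,190,385,265),(195,175,295,285)):
    o.append(cv2.resize(T["frame"][t:b,l:r],(int((r-l)*480/(b-t)),480),interpolation=cv2.INTER_CUBIC))
cv2.imwrite("pics/crop.png",np.hstack(o)); print(np.hstack(o).shape)
E
```

```text
driver handle T mid [ 0.4285 -0.0782] mean [ 0.4282 -0.0781] ang 169.2 len [0.072 0.027]
driver handle S mid [ 0.4273 -0.075 ] mean [ 0.4271 -0.075 ] ang 165.9 len [0.077 0.042]
wrench handle T mid [0.3669 0.2602] mean [0.366  0.2605] ang 161.5 len [0.086 0.013]
wrench handle S mid [0.3668 0.2607] mean [0.3655 0.2611] ang 161.7 len [0.083 0.016]
tape T mid [ 0.3483 -0.2587] mean [ 0.3486 -0.2572] ang 80.7 len [0.064 0.059]
tape S mid [ 0.3464 -0.2539] mean [ 0.3467 -0.2484] ang 87.3 len [0.09  0.058]
dmat yel T mid [0.5086 0.3889] mean [0.5124 0.374 ] ang 104.5 len [0.132 0.029]
dmat yel S mid [0.5077 0.3845] mean [0.5083 0.3822] ang 104.6 len [0.135 0.031]
dmat all T mid [0.5053 0.3977] mean [0.5057 0.3962] ang 104.6 len [0.169 0.075]
dmat all S mid [0.5049 0.3961] mean [0.5024 0.4054] ang 104.7 len [0.167 0.073]
wmat yel T mid [ 0.6247 -0.1396] mean [ 0.6251 -0.131 ] ang 87.5 len [0.131 0.04 ]
wmat yel S mid [ 0.6223 -0.1391] mean [ 0.6231 -0.127 ] ang 86.3 len [0.122 0.042]
wmat all T mid [ 0.6224 -0.1194] mean [ 0.6224 -0.1189] ang 89.4 len [0.171 0.076]
wmat all S mid [ 0.6205 -
[... 607 characters left out ...]
16 0.027] med [ 0.5389 -0.3696  0.0401]
rivetsT 222 cen [0.4889 0.2313 0.0236] ext [0.04  0.041 0.015] med [0.4887 0.2311 0.0228]
tnutsT 209 cen [ 0.4979 -0.2125  0.0229] ext [0.04  0.038 0.015] med [ 0.4977 -0.2121  0.0226]
tinS 515 cen [0.4513 0.1239 0.0793] ext [0.056 0.05  0.05 ] med [0.4512 0.1303 0.0819]
tapeS 244 cen [ 0.3448 -0.2594  0.0212] ext [0.061 0.063 0.019] med [ 0.3448 -0.254   0.0247]
spindleS 40 cen [ 0.5343 -0.3741  0.0358] ext [0.014 0.015 0.027] med [ 0.5341 -0.3731  0.036 ]
rivetsS 223 cen [0.4864 0.2293 0.0224] ext [0.04  0.044 0.016] med [0.4868 0.2318 0.0238]
tnutsS 107 cen [ 0.4943 -0.2132  0.0231] ext [0.04  0.043 0.016] med [ 0.4937 -0.2111  0.0237]
(480, 756, 3)
```

View pics/crop.png

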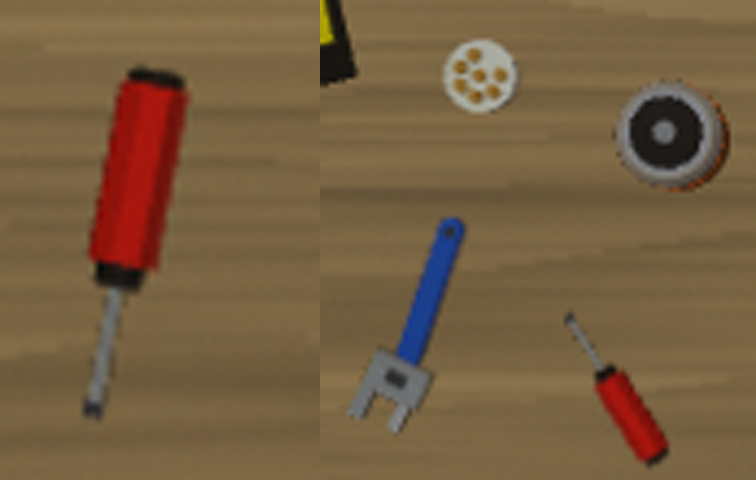

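```bash
cat > p.py <<'E'
from h import *
from scipy.spatial.transform import Rotation as Ro
def st():
    o=bot.get_obs();R=Ro.from_euler("xyz",o["tcp_rot"],degrees=True).as_matrix()
    return o,R
def go(x,y,z,psi=None,o=None):
    """tool-frame shift and roll to put TCP at x,y,z, tool y at heading psi (deg, mod 180)"""
    o,R=st();d=R.T@(np.array([x,y,z])-o["ee_pos"])
    p0=np.degrees(np.arctan2(R[1,1],R[0,1]));s="shift %s"%np.round(d,4)
    q1=np.degrees(np.arctan2(y,x))
    if psi is not None:
        for k in(0,180,-180,360):
            dp=(psi+k-p0); 
            q6=o["q"][5]-(dp-(q1-o["q"][0]))
            if abs(q6)<180: s+=" | turn %.3f rad (q6->%.0f)"%(-np.radians(dp),q6)
    print("t=%.2f psi=%.1f"%(o["time"],p0),s)
E
python3 - <<'E'
from p import *
o,R=st();print(np.round(R,3))
go(.428,-.078,.12,79)
go(.5146,.36,.12,14.6)
go(.349,.266,.12,71.5)
go(.6213,-.142,.12,-0.5)
go(.347,-.259,.12,0)
go(.452,.1185,.2,0)
T=np.load("top0.npy",allow_pickle=True).item()
W=cloud(T);P=W[(np.hypot(W[...,0]-.453,W[...,1]-.117)<.035)&(W[...,2]>.094)];print(P.min(0),P.max(0))
E
```

```text
[[ 0.     0.418 -0.909]
 [-0.    -0.909 -0.418]
 [-1.     0.    -0.   ]]
t=1.10 psi=-65.3 shift [ 0.1113 -0.3004 -0.3563] | turn -2.519 rad (q6->1) | turn -5.660 rad (q6->-179)
t=1.10 psi=-65.3 shift [ 0.1113 -0.6622 -0.6179] | turn -1.395 rad (q6->110) | turn -4.536 rad (q6->-70)
t=1.10 psi=-65.3 shift [ 0.1113 -0.646  -0.4282] | turn -2.388 rad (q6->56) | turn -5.530 rad (q6->-124)
t=1.10 psi=-65.3 shift [ 0.1113 -0.1615 -0.5052] | turn -1.131 rad (q6->78) | turn -4.273 rad (q6->-102)
t=1.10 psi=-65.3 shift [ 0.1113 -0.1698 -0.2071] | turn -1.140 rad (q6->53) | turn -4.282 rad (q6->-127)
t=1.10 psi=-65.3 shift [ 0.0313 -0.4689 -0.4602] | turn -1.140 rad (q6->105) | turn -4.282 rad (q6->-75)
[0.43506314 0.10100148 0.09403097] [0.47201843 0.13629486 0.10428833]
```

>>> apply_moves(commands=[[0.1,-0.17,-0.207,0,1],[0.1,-0.17,-0.207,0,1],[0.1,-0.17,-0.207,0,1],[0.1,-0.17,-0.207,0,1],[0.1,-0.17,-0.207,0,1],[0.1,-0.17,-0.207,0,1],[0.1,-0.17,-0.207,0,1],[0.1,-0.17,-0.207,0,1],[0.1,-0.17,-0.207,0,1]], newtons=30)

```text
time: 2.0
ee_pos: [0.3468, -0.2595, 0.1318]
tcp_rot: [103.6, 90.0, -51.7]
wrist_force: [-0.5, -0.0, -0.5]
opening: 0.0853
```

```bash
python3 - <<'E'
from p import *
go(.347,-.2587,.003)
E
```

```text
t=2.00 psi=-65.3 shift [ 0.1288 -0.0008 -0.0005]
```

>>> apply_moves(commands=[[0.05,0,0,0,1],[0.1,-0.001,0,0,1],[0.12,-0.001,0,0,1],[0.127,-0.001,0,0,1],[0.127,-0.001,0,0,1],[0.127,-0.001,0,0,0.2],[0.127,-0.001,0,0,0.2],[0.127,-0.001,0,0,0.2],[0.127,-0.001,0,0,0.2],[0.127,-0.001,0,0,0.2],[0.127,-0.001,0,0,0.2]], newtons=30)

```text
time: 3.1
ee_pos: [0.3475, -0.2599, 0.0071]
tcp_rot: [108.4, 89.7, -46.9]
wrist_force: [-2.3, -0.8, 7.2]
opening: 0.0608
```

>>> apply_moves(commands=[[-0.02,0,0,0,0.2],[-0.06,0,0,0,0.2],[-0.1,0,0,0,0.2],[-0.1,0,0,0,0.2]], newtons=30)

```text
time: 3.5
ee_pos: [0.3495, -0.2613, 0.1136]
tcp_rot: [115.4, 89.2, -40.0]
wrist_force: [0.6, -0.8, -1.2]
opening: 0.0603
```

```bash
python3 - <<'E'
from p import *
go(.5375,-.373,.1)
print(bot.get_obs()["opening"],bot.get_obs()["wrist_force"])
E
```

```text
t=3.50 psi=-65.4 shift [ 0.0166  0.1797 -0.1242]
0.06028186593928224 [ 0.64770665 -0.81460469 -1.15940491]
```

>>> apply_moves(commands=[[0.0,0.045,-0.031,0,0.2],[0.0,0.09,-0.062,0,0.2],[0.01,0.135,-0.093,0,0.2],[0.017,0.18,-0.124,0,0.2],[0.017,0.18,-0.124,0,0.2],[0.017,0.18,-0.124,0,0.2],[0.017,0.18,-0.124,0,0.2]])

```text
time: 4.2
ee_pos: [0.5373, -0.3732, 0.0989]
tcp_rot: [114.6, 89.3, -40.7]
wrist_force: [-0.3, 0.6, -0.8]
opening: 0.0602
```

```bash
python3 - <<'E'
from p import *
go(.5375,-.373,.02)
o=[]
for n,(l,t,r,b) in (("top",(420,130,520,220)),("side",(270,70,370,160))):
    c=shot(n);o.append(cv2.resize(c["frame"][t:b,l:r],None,fx=4,fy=4,interpolation=cv2.INTER_CUBIC))
cv2.imwrite("pics/tape1.png",np.hstack(o))
E
```

```text
t=4.20 psi=-65.4 shift [ 0.0789 -0.001   0.0001]
```

View pics/tape1.png

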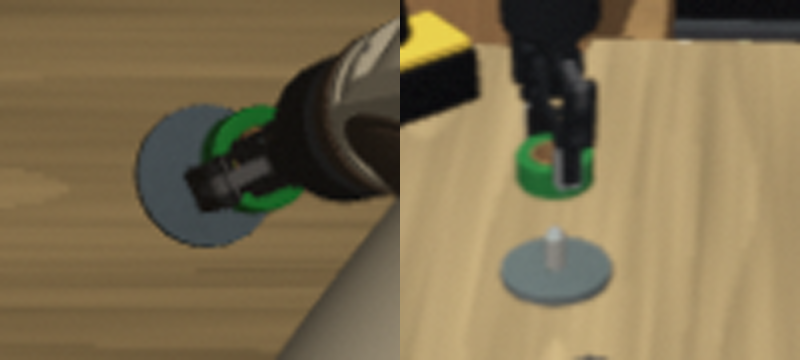

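```bash
python3 - <<'E'
from m import *
for n,r in(("top",(465,150,500,190)),("side",(295,95,325,125))):
    c=shot(n);P=blob(c,r,.11,green);a=axis(P);print(n,np.round(a[0],4),a[3:])
    W=cloud(c);Q=W[(np.abs(W[...,2]-.117)<.006)&(np.hypot(W[...,0]-.5375,W[...,1]+.373)<.05)]
    h=cv2.cvtColor(c["frame"],cv2.COLOR_BGR2HSV).astype(int);g=green(h[...,0],h[...,1],h[...,2])
    Q=W[g&(np.hypot(W[...,0]-.5375,W[...,1]+.373)<.06)];print(len(Q),np.nanmin(Q,0),np.nanmax(Q,0))
E
```

```text
top [ 0.5546 -0.3573] (np.float64(0.053911289889585406), np.float64(0.018709508802295542))
187 [ 0.50509075 -0.42891838 -0.00054323] [ 0.57910957 -0.3258718   0.23611757]
side [ 0.5416 -0.3714] (np.float64(0.10182514302098856), np.float64(0.062090774417643185))
141 [ 0.50571751 -0.40455012  0.09396069] [ 0.56404908 -0.33072613  0.1547193 ]
```

>>> apply_moves(commands=[[0.03,0,0,0,0.2],[0.05,0,0,0,0.2],[0.065,0,0,0,0.2],[0.08,0,0,0,0.2],[0.08,0,0,0,0.2],[0.08,0,0,0,0.2]])

```text
time: 5.0
ee_pos: [0.5379, -0.3739, 0.021]
tcp_rot: [115.8, 89.1, -39.6]
wrist_force: [0.3, -0.3, -0.6]
opening: 0.0608
```

>>> apply_moves(commands=[[0.003,0,0,0,0.2],[0.003,0,0,0,0.2],[0.003,0,0,0,0.75],[0.003,0,0,0,1],[0.003,0,0,0,1],[0.003,0,0,0,1],[-0.04,0,0,0,1],[-0.09,0,0,0,1],[-0.13,0,0,0,1],[-0.13,0,0,0,1]])

```text
time: 6.0
ee_pos: [0.5382, -0.3739, 0.1584]
tcp_rot: [117.7, 88.6, -37.7]
wrist_force: [0.7, -0.4, -0.4]
opening: 0.0854
```

```bash
python3 - <<'E'
from p import *
go(.428,-.078,.13,79)
E
```

```text
t=6.00 psi=-65.4 shift [ 0.0216 -0.3155 -0.0229] | turn -2.520 rad (q6->1) | turn -5.661 rad (q6->-179)
```

>>> apply_moves(commands=[[0.0,-0.15,0,-0.45,0],[0.0,-0.3155,-0.023,-0.9,0],[0.02,-0.3155,-0.023,-1.35,0],[0.02,-0.3155,-0.023,-1.8,0],[0.02,-0.3155,-0.023,-1.8,0],[0.02,-0.3155,-0.023,-1.8,0],[0.02,-0.3155,-0.023,-1.8,0],[0.02,-0.3155,-0.023,-1.8,0],[0.02,-0.3155,-0.023,-1.8,0],[0.02,-0.3155,-0.023,-1.8,0],[0.02,-0.3155,-0.023,-1.8,0],[0.02,-0.3155,-0.023,-1.8,0]])

```text
time: 7.2
ee_pos: [0.428, -0.0778, 0.1315]
tcp_rot: [14.3, 88.5, -37.6]
wrist_force: [-0.4, -0.2, -0.1]
opening: 0.0423
```

```bash
python3 - <<'E'
from p import *
go(.428,-.078,.13,79);o,R=st();print(R[:,0])
E
```

```text
t=7.20 psi=38.1 shift [ 0.0015 -0.0001  0.0001] | turn -0.713 rad (q6->1) | turn -3.855 rad (q6->-179)
[ 0.02008565 -0.01545746 -0.99967877]
```

>>> apply_moves(commands=[[0.03,0,0,-0.713,0],[0.06,0,0,-0.713,0],[0.06,0,0,-0.713,0],[0.06,0,0,-0.713,0],[0.06,0,0,-0.713,0],[0.06,0,0,-0.713,0]])

```text
time: 7.8
ee_pos: [0.4291, -0.0787, 0.0714]
tcp_rot: [-26.9, 88.6, -37.8]
wrist_force: [0.2, 0.3, -0.1]
opening: 0.043
```

```bash
python3 - <<'E'
from p import *
go(.428,-.078,.005,79)
E
```

```text
t=7.80 psi=79.1 shift [ 0.0663  0.0013 -0.0027] | turn 0.001 rad (q6->1) | turn -3.140 rad (q6->-179)
```

>>> apply_moves(commands=[[0.04,0.001,-0.003,0,0],[0.06,0.001,-0.003,0,0],[0.066,0.001,-0.003,0,0],[0.066,0.001,-0.003,0,0],[0.066,0.001,-0.003,0,-0.8],[0.066,0.001,-0.003,0,-0.8],[0.066,0.001,-0.003,0,-0.8],[0.066,0.001,-0.003,0,-0.8],[0.066,0.001,-0.003,0,-0.8],[0.02,0.001,-0.003,0,-0.8],[-0.03,0.001,-0.003,0,-0.8],[-0.05,0.001,-0.003,0,-0.8]], newtons=30)

```text
time: 9.0
ee_pos: [0.4268, -0.0766, 0.1262]
tcp_rot: [-21.8, 88.3, -32.7]
wrist_force: [1.6, 0.2, -1.3]
opening: 0.0252
```

```bash
python3 - <<'E'
from p import *
go(.5146,.36,.13,14.6)
E
```

```text
t=9.00 psi=79.0 shift [-0.0088  0.4453  0.0036] | turn 1.125 rad (q6->110) | turn -2.017 rad (q6->-70)
```

>>> apply_moves(commands=[[-0.04,0.0,0.0,0,-0.8],[-0.04,0.1,0.0,0.2,-0.8],[-0.04,0.2,0.0,0.6,-0.8],[-0.04,0.3,0.003,1.125,-0.8],[-0.04,0.4,0.003,1.125,-0.8],[-0.04,0.445,0.0035,1.125,-0.8],[-0.04,0.445,0.0035,1.125,-0.8],[-0.04,0.445,0.0035,1.125,-0.8],[-0.04,0.445,0.0035,1.125,-0.8],[-0.04,0.445,0.0035,1.125,-0.8],[-0.04,0.445,0.0035,1.125,-0.8],[-0.01,0.445,0.0035,1.125,-0.8]])

```text
time: 10.2
ee_pos: [0.5162, 0.3654, 0.134]
tcp_rot: [54.7, 88.1, -20.6]
wrist_force: [-0.7, -0.2, -0.8]
opening: 0.0249
```

```bash
python3 - <<'E'
from p import *
go(.5146,.36,.06,14.6)
c=shot("side");cv2.imwrite("pics/drv1.png",cv2.resize(c["frame"][200:400,220:400],None,fx=3,fy=3))
c=shot("top");cv2.imwrite("pics/drv2.png",c["frame"])
E
```

```text
t=10.20 psi=14.8 shift [ 0.074  -0.0049  0.0034] | turn 0.004 rad (q6->110) | turn -3.138 rad (q6->-70)
```

View pics/drv1.png

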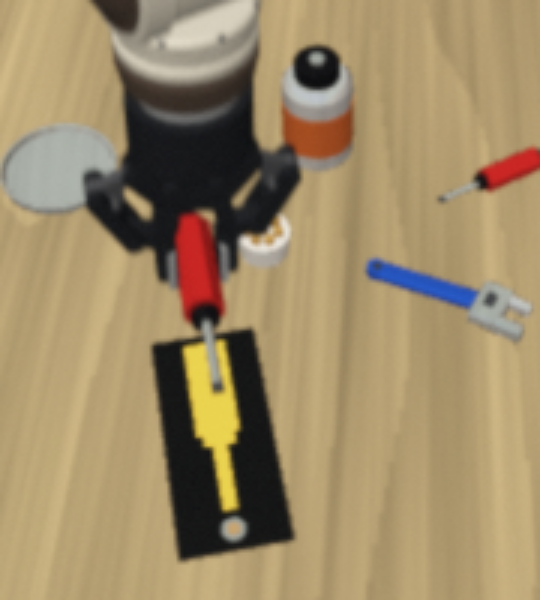

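The driver is held level, and its blade points the same way as the silhouette (blade tip px 217,385 toward the eyelet at 233,528). I'll lower it now.

>>> apply_moves(commands=[[0.04,-0.005,0.0035,0.004,-0.8],[0.074,-0.005,0.0035,0.004,-0.8],[0.1,-0.005,0.0045,0.004,-0.8],[0.1,-0.005,0.0045,0.004,-0.8],[0.1,-0.005,0.0045,0.004,-0.8]])

```text
time: 10.8
ee_pos: [0.5117, 0.3518, 0.0288]
tcp_rot: [32.4, 88.3, -43.2]
wrist_force: [0.9, -0.4, 0.2]
opening: 0.025
```

```bash
python3 - <<'E'
from p import *
go(.5146,.36,.009,14.6)
E
```

```text
t=10.80 psi=14.4 shift [ 0.0197  0.0046 -0.0077] | turn -0.003 rad (q6->110) | turn -3.145 rad (q6->-70)
```

>>> apply_moves(commands=[[0.01,0.005,-0.0075,0,-0.8],[0.019,0.005,-0.0075,0,-0.8],[0.019,0.005,-0.0075,0,-0.8],[0.019,0.005,-0.0075,0,-0.8]])

```text
time: 11.2
ee_pos: [0.5151, 0.3601, 0.0098]
tcp_rot: [32.4, 88.3, -43.2]
wrist_force: [-0.2, 0.2, -0.6]
opening: 0.0255
```

```bash
python3 - <<'E'
from p import *
go(.5146,.36,.009,14.6)
E
```

```text
t=11.20 psi=14.4 shift [ 0.0008 -0.0005 -0.    ] | turn -0.003 rad (q6->110) | turn -3.145 rad (q6->-70)
```

Release and lift; next, the wrench.

>>> apply_moves(commands=[[0.001,0,0,0,-0.2],[0.001,0,0,0,-0.2],[0.001,0,0,0,-0.2],[0.001,0,0,0,-0.2],[-0.04,0,0,0,-0.2],[-0.09,0,0,0,-0.2],[-0.12,0,0,0,-0.2],[-0.12,0,0,0,-0.2],[-0.12,0,0,0,-0.2]])

```text
time: 12.1
ee_pos: [0.5128, 0.3627, 0.1302]
tcp_rot: [34.9, 88.3, -40.7]
wrist_force: [-0.2, -0.0, -2.0]
opening: 0.0338
```

```bash
python3 - <<'E'
from p import *
go(.349,.266,.1,71.5)
E
```

```text
t=12.10 psi=14.4 shift [ 0.0284 -0.1832  0.0522] | turn -0.996 rad (q6->56) | turn -4.138 rad (q6->-124)
```

>>> apply_moves(commands=[[0.02,-0.09,0.026,-0.5,-0.2],[0.028,-0.183,0.052,-0.996,-0.2],[0.028,-0.183,0.052,-0.996,-0.2],[0.028,-0.183,0.052,-0.996,-0.2],[0.028,-0.183,0.052,-0.996,-0.2],[0.028,-0.183,0.052,-0.996,-0.2],[0.028,-0.183,0.052,-0.996,-0.2],[0.028,-0.183,0.052,-0.996,-0.2],[0.028,-0.183,0.052,-0.996,-0.2],[0.028,-0.183,0.052,-0.996,-0.2]])

```text
time: 13.1
ee_pos: [0.349, 0.266, 0.0998]
tcp_rot: [-24.2, 88.3, -42.8]
wrist_force: [0.5, 0.5, -0.5]
opening: 0.0346
```

```bash
python3 - <<'E'
from p import *
go(.349,.266,.003,71.5)
c=shot("top");print(bot.get_obs()["time"])
cv2.imwrite("pics/w1.png",cv2.resize(c["frame"][130:300,110:310],None,fx=3,fy=3))
E
```

```text
t=13.10 psi=71.3 shift [ 0.0968  0.0011 -0.0025] | turn -0.003 rad (q6->56) | turn -3.144 rad (q6->-124)
13.15
```

View pics/w1.png

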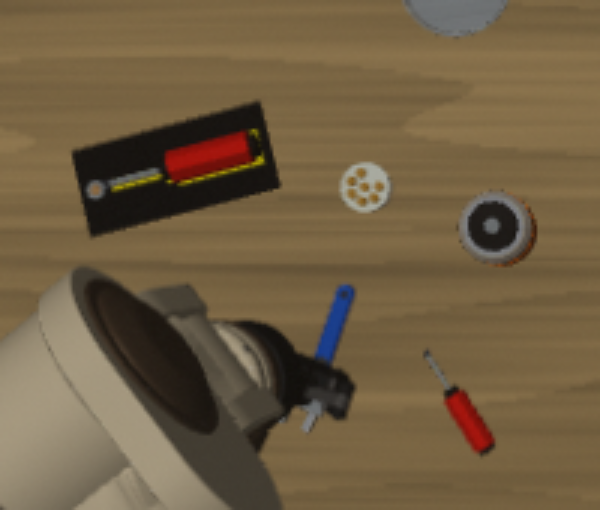

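>>> apply_moves(commands=[[0.045,0.001,-0.0025,-0.003,-0.2],[0.08,0.001,-0.0025,-0.003,-0.2],[0.093,0.001,-0.0025,-0.003,-0.2],[0.097,0.001,-0.0025,-0.003,-0.2],[0.097,0.001,-0.0025,-0.003,-0.2],[0.097,0.001,-0.0025,-0.003,-1],[0.097,0.001,-0.0025,-0.003,-1],[0.097,0.001,-0.0025,-0.003,-1],[0.097,0.001,-0.0025,-0.003,-1]], newtons=40)

```text
time: 14.05
ee_pos: [0.35, 0.2667, 0.0047]
tcp_rot: [-18.4, 88.3, -36.8]
wrist_force: [-0.5, -0.7, 6.5]
opening: 0.0133
```

```bash
python3 - <<'E'
from p import *
from m import blob,axis,red,yel,black_or_yel
go(.349,.266,.003,71.5)
for n,r in(("top",(160,170,202,195)),("side",(260,290,320,350))):
    c=shot(n);a=axis(blob(c,r,.023,red));print(n,np.round(a[0],4),np.round(a[2:],3))
E
```

```text
t=14.05 psi=71.5 shift [ 0.0017 -0.0009 -0.0008] | turn 0.001 rad (q6->56) | turn -3.141 rad (q6->-124)
top [0.5145 0.3633] [1.04117e+02 7.40000e-02 2.70000e-02]
side [0.5135 0.3604] [1.04368e+02 8.20000e-02 2.80000e-02]
```

>>> apply_moves(commands=[[-0.03,0,0,0,-1],[-0.08,0,0,0,-1],[-0.13,0,0,0,-1],[-0.15,0,0,0,-1],[-0.15,0,0,0,-1]])

```text
time: 14.65
ee_pos: [0.3478, 0.2705, 0.1589]
tcp_rot: [-6.4, 88.2, -24.9]
wrist_force: [-0.3, -0.0, -0.8]
opening: 0.0129
```

```bash
python3 - <<'E'
from p import *
go(.6213,-.142,.15,-.5)
E
```

```text
t=14.65 psi=71.5 shift [ 0.0224 -0.3046  0.3895] | turn 1.257 rad (q6->78) | turn -1.884 rad (q6->-102)
```

>>> apply_moves(commands=[[0.0,-0.03,0.038,0.15,-1],[0.0,-0.06,0.077,0.3,-1],[0.0,-0.09,0.115,0.45,-1],[0.0,-0.12,0.154,0.6,-1],[0.0,-0.15,0.192,0.75,-1],[0.005,-0.18,0.23,0.9,-1],[0.01,-0.21,0.27,1.05,-1],[0.015,-0.24,0.308,1.2,-1],[0.02,-0.275,0.35,1.257,-1],[0.022,-0.3045,0.3895,1.257,-1],[0.022,-0.3045,0.3895,1.257,-1],[0.022,-0.3045,0.3895,1.257,-1]])

```text
time: 15.85
ee_pos: [0.621, -0.143, 0.1482]
tcp_rot: [64.4, 88.3, -26.1]
wrist_force: [0.0, 1.0, -1.1]
opening: 0.0133
```

>>> apply_moves(commands=[[0.05,0,0,0,-1],[0.09,0,0,0,-1],[0.09,0,0,0,-1],[0.09,0,0,0,-1],[0.09,0,0,0,-1]])

```text
time: 16.35
ee_pos: [0.6245, -0.1438, 0.0615]
tcp_rot: [66.2, 88.1, -24.4]
wrist_force: [-0.5, 0.2, -0.3]
opening: 0.0136
```

```bash
python3 - <<'E'
from p import *
go(.6213,-.142,.0085,-.5)
c=shot("side");cv2.imwrite("pics/w2.png",cv2.resize(c["frame"][120:240,210:370],None,fx=4,fy=4))
E
```

```text
t=16.35 psi=-0.5 shift [ 0.0529 -0.0048 -0.0024] | turn -0.001 rad (q6->78) | turn -3.142 rad (q6->-102)
```

View pics/w2.png

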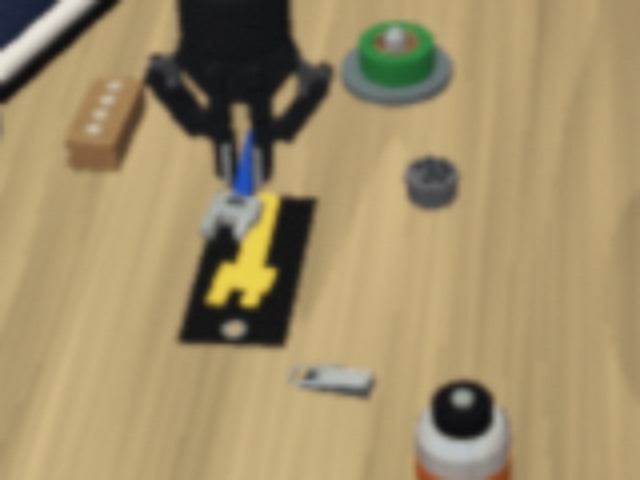

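The tape sits on the foot with the post through its bore (px 393,55). The wrench is held with its jaws toward the eyelet (233,328), so I'll lower it.

>>> apply_moves(commands=[[0.025,-0.005,-0.0025,0,-1],[0.045,-0.005,-0.0025,0,-1],[0.053,-0.005,-0.0025,0,-1],[0.053,-0.005,-0.0025,0,-1],[0.053,-0.005,-0.0025,0,-1]])

```text
time: 16.9
ee_pos: [0.6222, -0.1423, 0.0102]
tcp_rot: [66.8, 88.0, -23.7]
wrist_force: [-0.4, -0.7, -1.4]
opening: 0.0132
```

```bash
python3 - <<'E'
from p import *
go(.6213,-.142,.0085,-.5)
E
```

```text
t=16.90 psi=-0.5 shift [ 0.0016 -0.0009 -0.0003] | turn -0.001 rad (q6->78) | turn -3.142 rad (q6->-102)
```

>>> apply_moves(commands=[[0.002,-0.001,0,0,-1],[0.002,-0.001,0,0,-1],[0.002,-0.001,0,0,-0.4],[0.002,-0.001,0,0,-0.4],[0.002,-0.001,0,0,-0.4],[-0.04,-0.001,0,0,-0.4],[-0.09,-0.001,0,0,0.2],[-0.14,-0.001,0,0,1],[-0.16,-0.001,0,0,1],[-0.16,-0.001,0,0,1],[-0.16,-0.001,0,0,1]])

```text
time: 18.0
ee_pos: [0.6161, -0.14, 0.1698]
tcp_rot: [67.0, 88.0, -23.6]
wrist_force: [0.2, -0.2, -1.5]
opening: 0.0853
```

```bash
python3 - <<'E'
from p import *
go(.4525,.1187,.18,-0.5)
E
```

```text
t=18.00 psi=-0.5 shift [-0.0192 -0.1657 -0.2569] | turn -0.001 rad (q6->105) | turn -3.142 rad (q6->-75)
```

>>> apply_moves(commands=[[-0.03,-0.026,-0.04,0,1],[-0.03,-0.053,-0.08,0,1],[-0.03,-0.08,-0.12,0,1],[-0.03,-0.105,-0.163,0,1],[-0.02,-0.13,-0.2,0,1],[-0.02,-0.166,-0.257,0,1],[-0.02,-0.166,-0.257,0,1],[-0.02,-0.166,-0.257,0,1],[-0.02,-0.166,-0.257,0,1]])

```text
time: 18.9
ee_pos: [0.4518, 0.1187, 0.1796]
tcp_rot: [64.8, 88.0, -25.7]
wrist_force: [-0.2, -0.4, -0.0]
opening: 0.0855
```

```bash
python3 - <<'E'
from p import *
go(.4525,.1187,.037,-0.5)
E
```

```text
t=18.90 psi=-0.5 shift [ 0.1425 -0.0038 -0.0021] | turn 0.000 rad (q6->105) | turn -3.141 rad (q6->-75)
```

>>> apply_moves(commands=[[0.03,-0.004,-0.002,0,1],[0.07,-0.004,-0.002,0,1],[0.11,-0.004,-0.002,0,1],[0.135,-0.004,-0.002,0,1],[0.141,-0.004,-0.002,0,1],[0.141,-0.004,-0.002,0,1],[0.141,-0.004,-0.002,0,0.1],[0.141,-0.004,-0.002,0,0.1],[0.141,-0.004,-0.002,0,0.1],[0.141,-0.004,-0.002,0,0.1],[0.141,-0.004,-0.002,0,0.1],[0.141,-0.004,-0.002,0,0.1]], newtons=35)

```text
time: 20.1
ee_pos: [0.4533, 0.1188, 0.0405]
tcp_rot: [67.5, 87.9, -23.0]
wrist_force: [-1.8, -1.5, 6.0]
opening: 0.0572
```

>>> apply_moves(commands=[[-0.02,0,0,0,0.1],[-0.05,0,0,0,0.1],[-0.06,0,0,0,0.1],[-0.06,0,0,0,0.1],[-0.06,0,0,0,0.1]])

```text
time: 20.6
ee_pos: [0.4511, 0.1196, 0.0997]
tcp_rot: [67.1, 87.9, -23.4]
wrist_force: [-0.5, 0.4, -2.4]
opening: 0.0572
```

```bash
python3 - <<'E'
from p import *
go(.664,.158,.1)
c=shot("side");cv2.imwrite("pics/t1.png",cv2.resize(c["frame"][150:300,200:400],None,fx=3,fy=3))
E
```

```text
t=20.60 psi=-0.5 shift [ 0.0063  0.2124 -0.0402]
```

View pics/t1.png

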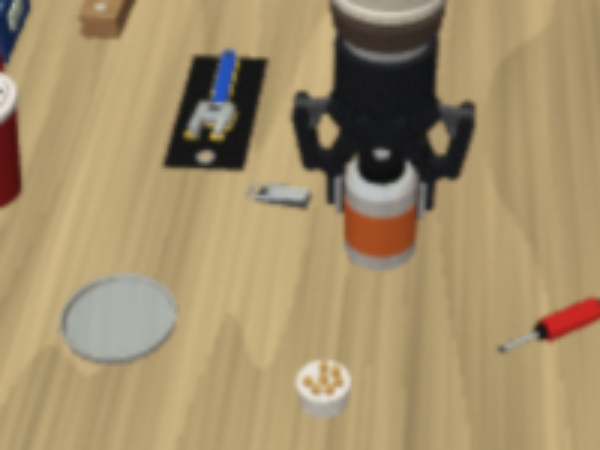

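The tin hangs upright at px (381,210), and the wrench lies on its silhouette at (215,110). Next I carry the tin to the dish.

>>> apply_moves(commands=[[0.0,0.04,-0.0075,0,0.1],[0.0,0.08,-0.015,0,0.1],[0.0,0.12,-0.0225,0,0.1],[0.0,0.16,-0.03,0,0.1],[0.006,0.195,-0.036,0,0.1],[0.006,0.212,-0.04,0,0.1],[0.006,0.212,-0.04,0,0.1],[0.006,0.212,-0.04,0,0.1],[0.006,0.212,-0.04,0,0.1]])

```text
time: 21.55
ee_pos: [0.6622, 0.1575, 0.099]
tcp_rot: [64.7, 88.0, -25.8]
wrist_force: [0.3, 0.2, -2.5]
opening: 0.0573
```

```bash
python3 - <<'E'
from p import *
go(.664,.158,.0445)
E
```

```text
t=21.55 psi=-0.5 shift [ 0.0545  0.     -0.0014]
```

>>> apply_moves(commands=[[0.025,0,-0.001,0,0.1],[0.045,0,-0.001,0,0.1],[0.053,0,-0.001,0,0.1],[0.053,0,-0.001,0,0.1],[0.053,0,-0.001,0,0.1]])

```text
time: 22.05
ee_pos: [0.664, 0.1577, 0.0473]
tcp_rot: [66.0, 88.0, -24.5]
wrist_force: [0.2, -0.1, -2.5]
opening: 0.0568
```

```bash
python3 - <<'E'
from p import *
go(.664,.158,.0440)
E
```

```text
t=22.05 psi=-0.5 shift [ 0.0033 -0.0001 -0.0003]
```

>>> apply_moves(commands=[[0.002,0,0,0,0.1],[0.004,0,0,0,0.1],[0.004,0,0,0,0.1],[0.004,0,0,0,0.1],[0.004,0,0,0,0.6],[0.004,0,0,0,1],[0.004,0,0,0,1],[0.004,0,0,0,1],[-0.03,0.001,0,0,1],[-0.07,0.002,0.001,0,1],[-0.12,0.004,0.002,0,1],[-0.16,0.005,0.002,0,1]])

```text
time: 23.25
ee_pos: [0.6638, 0.158, 0.2103]
tcp_rot: [67.6, 87.9, -22.9]
wrist_force: [1.9, -0.2, -0.5]
opening: 0.0855
```

```bash
python3 - <<'E'
from p import *
go(.3,-.1,.3)
E
```

```text
t=23.25 psi=-0.5 shift [-0.0983 -0.3583  0.2624]
```

>>> apply_moves(commands=[[-0.08,0,0,0,1],[-0.09,-0.05,0.03,0,1],[-0.09,-0.35,0.26,0,1],[-0.09,-0.35,0.26,0,1],[-0.09,-0.35,0.26,0,1],[-0.09,-0.35,0.26,0,1],[-0.09,-0.35,0.26,0,1],[-0.09,-0.35,0.26,0,1],[-0.09,-0.35,0.26,0,1],[-0.09,-0.35,0.26,0,1],[-0.09,-0.35,0.26,0,1],[-0.09,-0.35,0.26,0,1]])

```text
time: 24.45
ee_pos: [0.3083, -0.0984, 0.2926]
tcp_rot: [68.2, 87.8, -22.5]
wrist_force: [1.5, -0.5, 0.4]
opening: 0.0853
```

```bash
python3 - <<'E'
from m import *
def pr(n,P):
    if P is None: print(n,None);return
    a=axis(P);print(n,"mid",np.round(a[0],4),"ang",round(a[2],1),"len",np.round(a[3:],3))
T=shot("top");S=shot("side")
for nm,c,rs in(("T",T,((160,165,202,195),(355,125,410,155),(455,155,490,192))),("S",S,((260,290,320,350),(262,165,290,190),(293,115,325,148)))):
    pr("driver "+nm,blob(c,rs[0],.026 if nm=="T" else .02,red));pr("wrench "+nm,blob(c,rs[1],.012,blue));pr("tape "+nm,blob(c,rs[2],.03,green))
    W=cloud(c)
    for k,x,y,z in(("tin",.664,.158,.09),("tinbody",.664,.158,.05),("tape",.5375,-.373,.02),("rivets",.489,.231,.015),("tnuts",.497,-.2125,.015)):
        P=W[(np.hypot(W[...,0]-x,W[...,1]-y)<.05)&(W[...,2]>z)]
        print(k,nm,len(P),np.round((np.percentile(P,3,axis=0)+np.percentile(P,97,axis=0))/2,4)[:2],"z",np.round(np.percentile(P[:,2],[50,99]),4))
t=cv2.resize(T["frame"][95:220,125:500],None,fx=2.1,fy=2.1,interpolation=3);s=cv2.resize(S["frame"][110:400,200:400],(0,0),fx=1.1,fy=1.1)
cv2.imwrite("pics/end.png",np.vstack([t,np.pad(s,((0,0),(0,t.shape[1]-s.shape[1]),(0,0)))]));print(bot.get_obs()["ee_pos"])
E
```

```text
driver T mid [0.5142 0.3624] ang 104.3 len [0.073 0.027]
wrench T mid [ 0.6221 -0.1574] ang 90.8 len [0.081 0.013]
tape T mid [ 0.5378 -0.3701] ang 111.9 len [0.069 0.061]
tin T 198 [0.6643 0.1583] z [0.1011 0.1066]
tinbody T 487 [0.6618 0.1558] z [0.0859 0.1058]
tape T 456 [ 0.5377 -0.3704] z [0.0344 0.0463]
rivets T 221 [0.4889 0.2314] z [0.0232 0.0298]
tnuts T 205 [ 0.4976 -0.2125] z [0.0231 0.03  ]
driver S mid [0.5139 0.3583] ang 104.4 len [0.082 0.029]
wrench S mid [ 0.6198 -0.1611] ang 91.1 len [0.072 0.014]
tape S mid [ 0.5348 -0.3635] ang 96.7 len [0.09  0.058]
tin S 196 [0.6639 0.1569] z [0.1013 0.1065]
tinbody S 599 [0.6621 0.1627] z [0.0834 0.1054]
tape S 231 [ 0.5332 -0.3718] z [0.0341 0.0468]
rivets S 222 [0.4865 0.2294] z [0.0234 0.0294]
tnuts S 109 [ 0.4942 -0.2133] z [0.0234 0.0307]
[ 0.30915883 -0.09752916  0.2919539 ]
```

View pics/end.png

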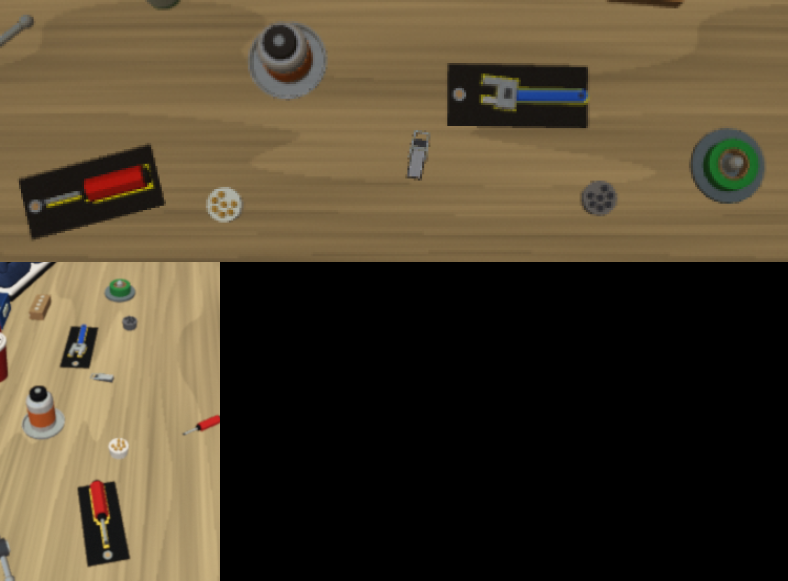

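The final picture shows all four pieces in place and both tubs unmoved, so I'm handing in.

```bash
python3 -c "
from workcell import bot
print(bot.job_done())"
```

```text
the job is handed in; nothing more can be done
None
```

The bench is back in order and the job was handed in at about 25 s; the system gave no verdict. The gripper was clear of everything, and no grasp failed or had to be repeated.

I put the tape on its spindle first, then the larger driver and the wrench on their mats, and last the tin in the dish. These are the last camera measurements before hand-in:

| Item | Last check | Limit |
|---|---|---|
| Driver | about 2 mm from its target, under 1° off | 14 mm along, 12 mm across, 15° |
| Wrench | about 2 mm from its target, about 1.5° off | 14 mm along, 12 mm across, 15° |
| Tape | post through its bore, top at 34 mm, so flat on the foot, about 3 mm off centre | 12 mm off centre |
| Tin | upright on the dish floor, top at 101 mm, about 1 mm off centre | 18 mm off centre |
| Tubs | under 1 mm from where they started | 20 mm |

- **Cameras:** the two cameras disagreed by 2–5 mm on most positions, and by up to 7 mm on the colour-based tape position. I put this down to calibration and viewing angle.
- **Tool tilt:** the tool drifted to about 2° off vertical over the run. I allowed for it in the moves, and the checks above show no effect on the placings.

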